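# Throw a used tube into the bench pedal bin

## Task

Throw away the used tube, the one with the pink cap in the sloping rack: press the pedal of the yellow bench bin right down to its stop, so that the red lid swings past upright and stays open by itself, drop the tube into the bin, and then push the lid over so that it falls fully shut. Leave the two blue-capped tubes, the tip box and the rest of the bench as they are.

Things in the scene. Friction and masses are not known exactly. Their poses are not given: they have to be found in the camera images.
- bin: Yellow bench waste bin, held fast: 150 deep (x) by 170 wide (y), rim 205 high, walls 4 (rear 17). Origin: centre of its underside; z up; its front, with the pedal, faces its -x, the lid's hinge is at the back. Front face at x = -75, from 62 above the bench up; below it a 40 deep toe-kick recess in front of a black plinth. Inside: x -71 to +58, y -81 to +81, floor 66 above the bench.
- pedal (a joint): Pedal angle: 0 = up, at rest; 0.25 rad = down on its stop. Takes 4 to 10 N at the pad; a spring lifts it again. A linkage raises the lid by 7 rad per rad, to 1.75 rad at the stop; released before the last eighth of its travel, the lid drops shut again. The bin's body leaves no room for an upright gripper at the pad: lean the tool 25 to 45 degrees, fingers pointing in towards the bin.
- pedal_pad (a point): Where to press: on top of the black rubber pad, mid-width, 14 in front of the bin's front face. Pad 90 wide, 36 deep, 6 thick, from 10 behind to 26 in front of that face; its top is 34 above the bench when up, 12 when down. Moves with the pedal; axes as the bin's when up.
- pedal_hinge (a point): Pedal's hinge, inside the plinth, 24 above the bench and 94 behind pedal_pad; the axis is the bin's y.
- lid (a joint): Lid angle: 0 = shut, 1.57 = upright, 1.85 rad = its backward stop. Past about 1.52 rad it leans back by its own weight to 1.85 and stays open when the pedal is released; pushed forward of that from behind, it sinks shut by itself in 1 to 2 s.
- lid_top (a point): On the red lid's upper face, mid-width, 110 from the hinge. Lid 156 long (hinge to front edge), 176 wide, 11 thick, 90 g. The point turns with the lid; its z is the outward normal of the upper face: up when shut, towards the bin's +x and slightly down when open. The open lid's free edge is 357 above the bench, up to 363 when upright.
- lid_hinge (a point): Middle of the lid's hinge line, which runs along the bin's y at the bin's x = +72, 207 above the bench.
- bin_mouth (a point): Centre of the bin's opening (129 by 162) at rim height, 205 above the bench; axes as the bin's.
- used_tube: The used tube, empty, pink cap: frosted plastic, 29 diameter (cap 34 diameter, 14 long), 116 long with the cap, conical foot, about 30 g. Origin on its axis, mid-length; its x runs along the axis from foot to cap. It lies in one of the rack's three cradles, cap uphill.
- sample_a: Blue-capped tube of the same shape in another cradle; leave it there.
- sample_b: Blue-capped tube of the same shape in another cradle; leave it there.
- rack: White sloping tube rack, fixed: floor 100 long, 272 wide, rising 20 degrees towards its +x. Three cradles 88 apart (y = -88, 0, +88), each a pair of ridges 26 wide over all and 8 high; a tube's axis lies 19.4 above the sloping floor. Lip at the low end, 25 above the floor. Origin: centre of its underside; z up; with tubes about 95 high.
- tip_box: Box of pipette tips, 88 by 125 by 82 high, 250 g, loose on the bench; leave it. Origin: centre of its underside.
Not all that is in view belongs to the job. Leave any orange look-alike of the used_tube alone. There is more than one size of the bin; the job needs the larger.

How it is judged:
By the outcome, as a careful person would: the job done as asked, in the order asked, and still so for the second after the job is handed in, with the robot touching nothing.
It also fails if it takes over 64 s, if anything falls off the work surface, if the arm or the gripper's body presses on something with over 40 N, if the wrist force passes 120 N, or if a joint passes its speed limit or range.

## Robot

A 6-joint arm with a two-finger parallel gripper is mounted at the origin on the work surface. World frame = base frame: x ahead of the robot, y to its left, z up, the work surface at z = 0. Lengths are in m, angles in rad, forces in N, time in s.
With the tool pointing down it reaches from about 0.375 to 0.975 m from the base axis. Payload 3.8 kg.
Tool frame: the origin (TCP) lies at the very end of the fingers, on their centre line; the grasp point (between the pads) lies 19 mm behind it; z points along the fingers, y is the direction in which the jaws open and shut (so a half turn about z gives the same grasp; the last joint's range is limited). The gripper opens to 85 mm and grips with 20 to 120 N. Pads are 22 mm wide; open, the fingers measure 114 mm over their backs; the gripper's body (76 mm by 85 mm) begins 54 mm behind the grasp point. The pads swing forward as they close: fully open they stand 13 mm farther back than shut.
Start: joints at [1.289, 0.264, 1.604, -0, 1.274, -0.037], TCP at [0.164, 0.655, 0.231] pointing down, gripper open.
Joint ranges: [-2.63, 2.63], [-0.94, 2.18], [0.31, 2.57], [-1.31, 4.45], [0, 2.66], [-2.55, 2.55]. Speed limits (rad/s): [2.57, 2.57, 3.14, 3.14, 3.14, 3.14].

## Interface

Orientations are given as a rotation vector (axis times angle).
In Python, from workcell import read_state, read_camera, camera_info, finish_job gives the robot as it stands. The module is installed in compiled form; this text tells all that it offers.
- The arm moves only by the tool play_rows, never from a script. Its argument "motion" is a list of rows, each a list of 5 numbers: the shift along the tool's x, y, z in units of 1000 mm (1.0 is 1000 mm), then the turn about the tool's z in units of 2 pi rad (1.0 is 2 pi rad), then the finger opening in mm, from 0 to 85.4. A call has 1 to 5 rows; each row shifts and turns the commanded pose from where the row before left it, along the tool's axes as they then stand; what a row does not reach is not made up. A row lasts 1/8 s, in which the tool goes at most 62.5 mm and 10.7 degrees, less where a joint would pass 70% of its speed; a pose out of reach is approached as far as the arm can. A call with a number of a shift or a turn outside -1 to 1 is refused whole. A call with a gripper value outside its range is refused whole. The fingers move at their own pace and stop on an object; "squeeze" is the grip in N (left out, the last holds). Time passes only in rows, so rows that do not move let the fingers close. It gives the time, the measured TCP pose, the force and the opening at its end, in the units of the state.
- read_state(): the state, without advancing time (a new reading comes with each control period).
- read_camera(name): name is "side" or "top" or "wrist"; returns the picture (420x560x3 uint8, red, green, blue); there is no depth.
- camera_info(name): a dict with "intrinsics" (3x3 intrinsics, pixels), "pose" (4x4, takes a point from camera to world coordinates). Camera axes: x right, y down, z forward; pixel columns grow to the right and rows downward; lengths in m; the calibration is good to about 2 mm. A picture is of the moment at which its call begins: read the wrist's pose just before it. camera_info takes no time and is no camera call; for the wrist camera it gives the pose at the moment of the call.
- finish_job(): hands the job in, once; it reports no verdict.
The state is a dict: "time": time; "q": joint angles; "joint_vel": joint speeds; "joint_torque": joint torques, N m; "tool_pos": TCP position; "tcp_rot": TCP orientation; "wrist_force": force on the tool from outside, world axes, zero at the start; "torque": the same for the moment, N m; "width": opening from 0.0 (shut) to 1.0 (fully open).
Only numpy, scipy, OpenCV 4.12 (cv2) and the standard library are available. Lean on these libraries where they do the work, as an engineer would, in place of code of your own. Each camera call takes 0.05 s, during which the arm holds its last target. There are 200 camera calls.

## Working session

There is one attempt and no reset: what is moved stays moved. The work goes in short steps, Python scripts to look and compute and a tool call to move; the robot and the scene stay as the last step left them, time stands still between calls to the robot, and variables do not carry over. Pictures are saved under pics/ and viewed, about 8 in all and at most 12, crops included, and the job is handed in when it is done.

Besides the shell and the picture viewer there is one more tool, called after ">>>" as name(argument=value, ...) on one line, values as JSON. play_rows: Moves the arm, as the interface text tells. Shifts and turns lie within -1 to 1; 1 stands for 1000 mm of shift or 2 pi rad of turn. Its arguments: {"type":"object","properties":{"motion":{"type":"array","items":{"type":"array","items":{"type":"number"}}},"squeeze":{"type":"number"}},"required":["motion"]}

```bash
mkdir -p pics
python3 - <<'E'
from workcell import *
import cv2,numpy as np
np.set_printoptions(precision=4,suppress=True)
s=read_state();print(s)
for n in("side","top","wrist"):
    c=camera_info(n);print(n,np.array(c["intrinsics"]),np.array(c["pose"]))
    im=read_camera(n);cv2.imwrite(f"pics/{n}0.png",im[:,:,::-1])
E
```

```text
{'time': 0.0, 'q': array([ 1.2891,  0.2648,  1.6054, -0.    ,  1.2737, -0.0369]), 'joint_vel': array([ 0.0013, -0.0009, -0.0014, -0.0008, -0.    , -0.0019]), 'joint_torque': array([ -0.0015, -51.5138, -36.7307,  -0.0002,   0.0134,  -0.    ]), 'tool_pos': array([0.1634, 0.6542, 0.2299]), 'tcp_rot': array([-0.3835, -3.1177,  0.0035]), 'wrist_force': array([ 0.1994, -0.0206,  1.1325]), 'torque': array([-0.0123, -0.0047, -0.0368]), 'width': 1.001694181519525}
side [[479.9117   0.     271.6872]
 [  0.     479.9117 196.4311]
 [  0.       0.       1.    ]] [[-0.5897 -0.7649  0.2591  0.2808]
 [-0.8076  0.5613 -0.181   0.1132]
 [-0.007  -0.316  -0.9487  1.0688]
 [ 0.      0.      0.      1.    ]]
top [[419.5233   0.     272.0386]
 [  0.     419.5233 219.1673]
 [  0.       0.       1.    ]] [[-0.1536 -0.9669  0.2035  0.3413]
 [-0.9881  0.1507 -0.0301 -0.0512]
 [-0.0016 -0.2057 -0.9786  1.0359]
 [ 0.      0.      0.      1.    ]]
wrist [[317.56     0.     275.1995]
 [  0.     317.56   210.9128]
 [  0.       0.       1.    ]] [[ 0.2419  0.9228  0.2998  0.0871]
 [ 0.9703 -0.2295 -0.0766  0.6748]
 [-0.0019  0.3094 -0.9509  0.371 ]
 [ 0.      0.      0.      1.    ]]
```

View pics/top0.png

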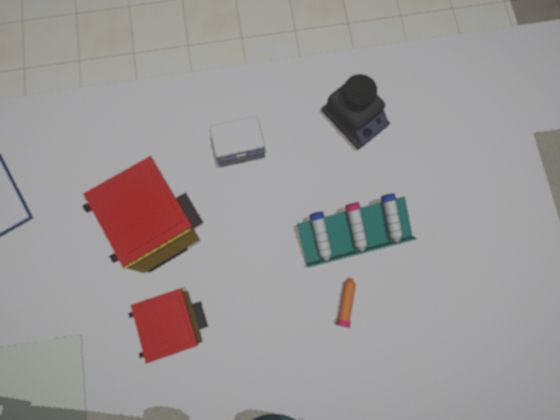

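View pics/side0.png

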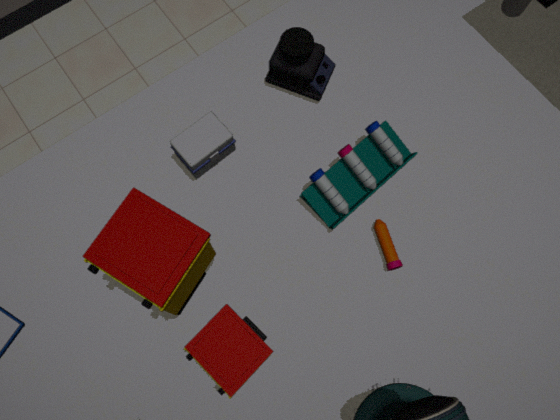

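Large bin at top (140,212), the smaller one at (167,325). The candidates for the used tube are the pink-capped tube in the middle cradle (355,230), the orange look-alike on the bench (347,300), and blue-capped tubes at (320,235) and (392,218). By the description I choose the middle cradle. I'll check it in crops.

Run:
```python
import cv2,numpy as np
t=cv2.imread("pics/top0.png");s=cv2.imread("pics/side0.png")
def tile(im,x,y,w,h,k):
    r=cv2.resize(im[y:y+h,x:x+w],None,fx=k,fy=k,interpolation=cv2.INTER_CUBIC)
    for i in range(0,w,20):
        cv2.putText(r,str(x+i),(i*k,8),0,.32,(0,0,0),1);cv2.line(r,(i*k,10),(i*k,16),(0,0,0),1)
    for i in range(0,h,20):
        cv2.putText(r,str(y+i),(0,i*k+4),0,.32,(0,0,0),1);cv2.line(r,(22,i*k),(28,i*k),(0,0,0),1)
    return r
a=tile(t,75,145,133,150,3);b=tile(s,78,180,145,150,3)[:, :400]
cv2.imwrite("pics/binc.png",np.hstack([tile(t,76,150,133,140,3)[:,:399],tile(s,80,180,140,140,3)[:,:401*1]]))
cv2.imwrite("pics/rackc.png",np.hstack([tile(t,290,185,132,90,3),tile(s,290,115,133,90,3)]))
cv2.imwrite("pics/rackc.png",np.hstack([tile(t,290,185,132,120,3),tile(s,290,115,133,120,3)]))
```

```text
(no output)
```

View pics/binc.png

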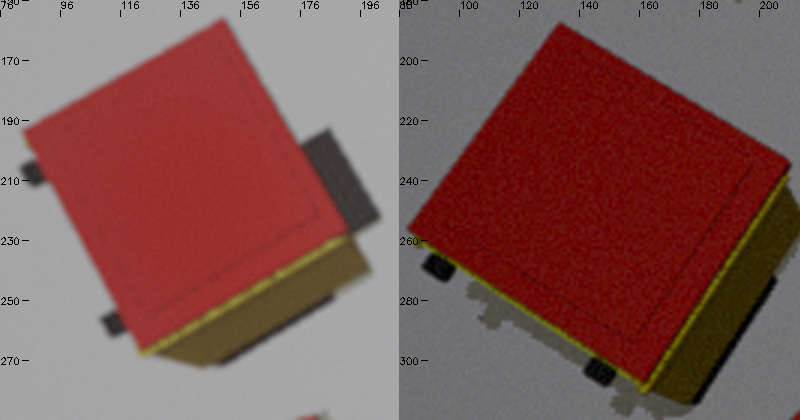

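View pics/rackc.png

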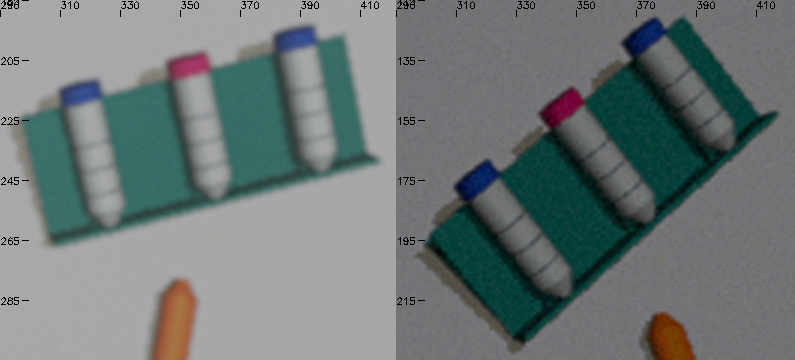

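```bash
cat > h.py <<'E'
from workcell import *
import cv2,numpy as np
from scipy.optimize import least_squares
from scipy.spatial.transform import Rotation as R
np.set_printoptions(precision=4,suppress=True)
def proj(n,P):
    c=camera_info(n);T=np.linalg.inv(np.array(c["pose"]));K=np.array(c["intrinsics"])
    p=(np.atleast_2d(P)@T[:3,:3].T+T[:3,3])@K.T
    return p[:,:2]/p[:,2:]
E
python3 - <<'E'
from h import *
cor=np.array([[.072,.088],[.072,-.088],[-.084,-.088],[-.084,.088]])
T=np.array([[123.3,267.7],[84,193.7],[151,156],[191.7,229]]);S=np.array([[160.3,307.7],[83,256.7],[133.7,187.7],[210.3,234.3]])
PT=np.array([[202.7,222],[186,192.7]])
def f(p):
    L=np.c_[cor[:,0]+np.array([1,1,0,0])*p[4],cor[:,1],np.full(4,p[3])]
    Q=np.array([[-.101,.045,.031],[-.101,-.045,.031]])
    r=R.from_euler('z',p[2]);o=[p[0],p[1],0]
    return np.r_[(proj("top",r.apply(L)+o)-T).ravel(),(proj("side",r.apply(L)+o)-S).ravel(),(proj("top",r.apply(Q)+o)-PT).ravel()]
s=least_squares(f,[.5,.35,1.8,.21,0]);print("bin",s.x);print(s.fun.reshape(-1,2))
capT=np.array([[316.3,213],[352.3,204.3],[388,195.3]]);ftT=np.array([[326.7,261],[362.3,251],[397.7,241.7]])
capS=np.array([[315,172],[343.7,148],[371,124.3]]);ftS=np.array([[344.7,214],[374,188.7],[400.3,165.7]])
a=np.radians(20)
def g(p):
    d=np.array([np.cos(a)*np.cos(p[3]),np.cos(a)*np.sin(p[3]),np.sin(a)]);y=np.array([-np.sin(p[3]),np.cos(p[3]),0])
    C=np.array([p[:3]+k*.088*y for k in(1,0,-1)])
    return np.r_[(proj("top",C+.058*d)-capT).ravel(),(proj("top",C-.058*d)-ftT).ravel(),(proj("side",C+.058*d)-capS).ravel(),(proj("side",C-.058*d)-ftS).ravel()]
s=least_squares(g,[.4,-.2,.06,.1]);print("tube",s.x);print(s.fun.reshape(-1,2))
E
```

```text
bin [ 0.5708  0.1956  1.9584  0.2103 -0.0016]
[[-0.2519 -0.4589]
 [-0.0439 -0.565 ]
 [ 0.1002  0.0966]
 [ 0.2293 -1.5966]
 [ 0.946   0.7619]
 [-0.4674 -0.2146]
 [-0.0468  0.3956]
 [ 0.1582  1.0163]
 [ 0.6769  0.753 ]
 [-0.2745 -0.3976]]
tube [ 0.4934 -0.2772  0.0585  0.0872]
[[-0.237  -0.3775]
 [-0.0613 -0.4257]
 [ 0.1077 -0.0998]
 [-0.4096 -1.3274]
 [-0.4904 -0.1241]
 [-0.6673  0.4525]
 [-0.4411  0.6448]
 [-0.3636  0.5372]
 [ 0.177   0.9146]
 [ 1.634  -0.6965]
 [ 0.2947  0.0782]
 [ 1.0543 -0.6566]]
```

```bash
cat >> h.py <<'E'
BO=np.array([.5708,.1956,0]);BR=R.from_euler('z',1.9584)
def bw(x,y,z): return BR.apply([x,y,z])+BO
def go(*ts):
    "print tool-frame shift (mm) from the pose now through world targets"
    s=read_state();r=R.from_rotvec(s["tcp_rot"]);p=np.array(s["tool_pos"]);x=r.apply([1,0,0])
    print("t",s["time"],"pos",p,"ang",np.arctan2(x[1],x[0]),"tz",r.apply([0,0,1]),"q",s["q"],"F",s["wrist_force"],"w",s["width"],"binframe",BR.inv().apply(p-BO))
    for t in ts:
        d=r.inv().apply(np.array(t)-p)*1000;print(np.array(t),"->",d,"rows>=",np.linalg.norm(d)/60);p=np.array(t)
E
python3 - <<'E'
from h import *
print(bw(-.139,0,0), bw(0,0,0),bw(.17,0,0))
print(proj("top",[bw(-.139,0,0),bw(-.139,-.08,.16),bw(-.196,0,0),bw(-.082,0,.034),[.163,.654,.23]]))
E
```

```text
[0.6233 0.0669 0.    ] [0.5708 0.1956 0.    ] [0.5065 0.353  0.    ]
[[ 209.7958  202.7377]
 [ 181.3923  154.8759]
 [ 229.2252  191.5814]
 [ 187.4764  210.9996]
 [-111.3159  474.1748]]
```

>>> play_rows(motion=[[0,0,-0.008,0.0267,85],[0,0,-0.008,0.0267,85],[0,0,-0.008,0.0267,85],[0,0,-0.008,0.0267,85],[0,0,-0.008,0.0267,85]])

```text
time: 0.78
tool_pos: [0.1635, 0.6546, 0.271]
tcp_rot: [1.627, 2.687, -0.002]
wrist_force: [-0.2, 0.3, 0.1]
width: 0.998
```

>>> play_rows(motion=[[0,0,-0.008,0.0267,85],[0,0,-0.008,0.0267,85],[0,0,-0.008,0.0267,85],[0,0,-0.008,0.0267,85],[0,0,-0.008,0.0267,85]])

```text
time: 1.4
tool_pos: [0.1635, 0.6546, 0.3109]
tcp_rot: [2.58, 1.791, -0.001]
wrist_force: [0.7, 0.8, -0.9]
width: 0.994
```

>>> play_rows(motion=[[0,0,-0.008,0.0267,85],[0,0,-0.008,0.0267,85],[0,0,-0.008,0.0267,85],[0,0,-0.008,0.0267,85],[0,0,-0.008,0.0267,85]])

```text
time: 2.02
tool_pos: [0.1635, 0.6547, 0.351]
tcp_rot: [3.086, 0.585, -0.001]
wrist_force: [0.4, 0.1, -1.3]
width: 0.992
```

Run:
```python
from h import *
go(bw(-.139,0,.351),bw(-.139,0,.08))
```

```text
t 2.025 pos [0.1635 0.6547 0.351 ] ang 0.3748387246282526 tz [-0.0003 -0.0009 -1.    ] q [ 1.2891  0.2184  1.4436 -0.      1.4805  2.4851] F [ 0.3707  0.0824 -1.2923] w 0.9921237223910484 binframe [0.5789 0.2035 0.351 ]
[0.6233 0.0669 0.351 ] -> [212.6907 715.2756   0.3806] rows>= 12.437138462888072
[0.6233 0.0669 0.08  ] -> [  0.1579  -0.2073 270.9999] rows>= 4.516666666666667
```

>>> play_rows(motion=[[0.0142,0.0477,0,0,85],[0.0142,0.0477,0,0,85],[0.0142,0.0477,0,0,85],[0.0142,0.0477,0,0,85],[0.0142,0.0477,0,0,85]])

```text
time: 2.65
tool_pos: [0.3187, 0.4583, 0.3509]
tcp_rot: [3.085, 0.594, -0.0]
wrist_force: [0.7, -0.1, 0.3]
width: 0.997
```

>>> play_rows(motion=[[0.0142,0.0477,0,0,85],[0.0142,0.0477,0,0,85],[0.0142,0.0477,0,0,85],[0.0142,0.0477,0,0,85],[0.0142,0.0477,0,0,85]])

```text
time: 3.28
tool_pos: [0.4732, 0.2632, 0.351]
tcp_rot: [-3.085, -0.594, 0.0]
wrist_force: [-0.4, 0.5, -0.8]
width: 0.999
```

>>> play_rows(motion=[[0.0142,0.0477,0,0,85],[0.0142,0.0477,0,0,85],[0.0142,0.0477,0,0,85],[0.0142,0.0477,0,0,85],[0.0142,0.0477,0,-0.002,85]])

```text
time: 3.9
tool_pos: [0.6277, 0.0682, 0.3509]
tcp_rot: [-3.081, -0.614, 0.001]
wrist_force: [0.6, 1.4, -0.1]
width: 0.995
```

Run:
```python
from h import *
go(bw(-.139,0,.29),bw(-.139,0,.08))
cv2.imwrite("pics/w1.png",read_camera("wrist")[:,:,::-1])
cv2.imwrite("pics/s1.png",read_camera("side")[:,:,::-1])
```

```text
t 3.9 pos [0.6277 0.0682 0.3509] ang 0.3931294053323775 tz [-0.0006  0.0002 -1.    ] q [0.0687 0.1335 1.5422 0.0002 1.4665 1.2463] F [ 0.6108  1.386  -0.1154] w 0.9949771187152412 binframe [-0.1395 -0.0045  0.3509]
[0.6233 0.0669 0.29  ] -> [-4.4666 -0.4552 60.8719] rows>= 1.0172879291111676
[0.6233 0.0669 0.08  ] -> [  0.0997   0.0785 210.    ] rows>= 3.4999999999999982
```

View pics/w1.png

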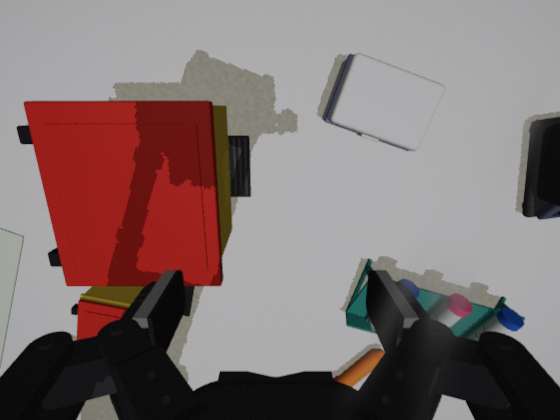

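Run:
```python
from h import *
s=read_state();r=R.from_rotvec(s["tcp_rot"]);p=np.array(s["tool_pos"])
c=camera_info("wrist");T=np.array(c["pose"]);K=np.array(c["intrinsics"])
o=r.inv().apply(T[:3,3]-p)
for uv in [(183,270),(165,270),(183,285),(128,320),(5,345),(40,340),(0,385),(90,400),(130,325),(55,335),(380,270)]:
    d=r.inv().apply(T[:3,:3]@np.linalg.solve(K,[*uv,1]))
    for X in(.011,):
        k=(X-o[0])/d[0];print(uv,(o+k*d)*1000)
print(o)
print(proj("wrist",[bw(-.084,.088,.2103),bw(-.084,-.088,.2103),bw(-.101,.045,.031),bw(-.101,-.045,.031)]))
im=cv2.imread("pics/s1.png");cv2.imwrite("pics/s1c.png",cv2.resize(im[100:330,60:340],None,fx=2.8,fy=2.6))
```

```text
(183, 270) [ 11.     -42.0819 -13.6559]
(165, 270) [ 11.     -50.1531 -13.6629]
(183, 285) [ 11.     -38.5844 -26.3197]
(128, 320) [ 11.     -51.2014 -48.9257]
(5, 345) [ 11.     -83.6045 -61.0048]
(40, 340) [ 11.     -74.4253 -58.7954]
(0, 385) [ 11.     -72.9683 -75.7713]
(90, 400) [ 11.     -46.8538 -80.2569]
(130, 325) [ 11.     -49.3706 -51.5585]
(55, 335) [ 11.     -71.2438 -56.4923]
(380, 270) [ 11.      46.3065 -13.5786]
[ 0.0803 -0.0007 -0.1409]
[[217.5435 287.7168]
 [205.9685 103.4457]
 [247.6871 198.1866]
 [246.0656 136.9348]]
```

View pics/s1c.png

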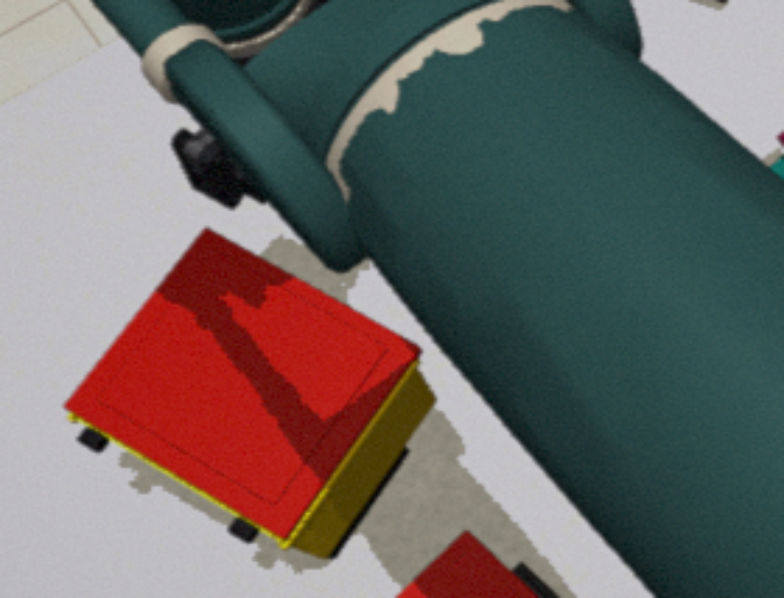

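The wrist view agrees with my bin fit to about 3 mm. It also shows the gripper linkage spreading about ±80 mm, so an upright finger can't reach the pad, and the interface allows no tilt. I'll use the held tube as the tool instead. Its foot points 20° downward and reaches about 58 mm ahead of the gripper body, far enough to press the pedal. So I fetch the tube first.

>>> play_rows(motion=[[0,0,0.04,-0.0,62],[0,0,0.04,0.0244,62],[0,0,0.04,0.0243,62]])

```text
time: 4.38
tool_pos: [0.6264, 0.0701, 0.2299]
tcp_rot: [-3.139, -0.129, 0.001]
wrist_force: [0.1, -0.3, -0.5]
width: 0.728
```

Run:
```python
from h import *
a=np.radians(20);d=np.array([np.cos(a)*np.cos(.0872),np.cos(a)*np.sin(.0872),np.sin(a)])
G=np.array([.4934,-.2772,.0585])+.004*d
print(G)
go([G[0],G[1],.20],[G[0],G[1],.046])
```

```text
[ 0.4971 -0.2769  0.0599]
t 4.375 pos [0.6264 0.0701 0.2299] ang 0.08196317204008846 tz [-0.0004  0.0003 -1.    ] q [0.0717 0.1815 1.7063 0.0004 1.2542 1.5604] F [ 0.0841 -0.32   -0.4587] w 0.7282095180566501 binframe [-0.1372 -0.0041  0.2299]
[ 0.4971 -0.2769  0.2   ] -> [-157.2416  335.214    29.8124] rows>= 6.190991129723231
[ 0.4971 -0.2769  0.046 ] -> [  0.0541   0.0528 154.    ] rows>= 2.5666666666666678
```

>>> play_rows(motion=[[-0.0197,0.0419,0.0037,0,62],[-0.0197,0.0419,0.0037,0,62],[-0.0197,0.0419,0.0037,0,62],[-0.0197,0.0419,0.0037,0,62],[-0.0197,0.0419,0.0037,0,62]])

```text
time: 5.0
tool_pos: [0.5461, -0.1482, 0.2125]
tcp_rot: [-3.138, -0.137, 0.0]
wrist_force: [0.5, -1.3, 0.4]
width: 0.732
```

>>> play_rows(motion=[[-0.0197,0.0419,0.0037,0,62],[-0.0197,0.0419,0.0037,0,62],[-0.0197,0.0419,0.0037,0,62],[0,0,0,0,62]])

```text
time: 5.5
tool_pos: [0.4976, -0.2798, 0.2011]
tcp_rot: [-3.139, -0.131, 0.002]
wrist_force: [-0.8, 0.4, -0.7]
width: 0.726
```

Run:
```python
from h import *
a=np.radians(20);d=np.array([np.cos(a)*np.cos(.0872),np.cos(a)*np.sin(.0872),np.sin(a)])
C=np.array([.4934,-.2772,.0585]);G=C+.004*d
go([G[0],G[1],.046])
cv2.imwrite("pics/w2.png",read_camera("wrist")[:,:,::-1])
print(proj("wrist",[C+.058*d,C-.058*d]))
```

```text
t 5.5 pos [ 0.4976 -0.2798  0.2011] ang 0.0831753532540516 tz [-0.0012  0.0002 -1.    ] q [-0.5555  0.0902  1.8637 -0.0005  1.1889  0.9323] F [-0.7849  0.3975 -0.6889] w 0.7263792451914858 binframe [-0.4125  0.2474  0.2011]
[ 0.4971 -0.2769  0.046 ] -> [ -0.0694  -2.8945 155.1002] rows>= 2.5854537319671804
[[274.4106 146.4424]
 [274.8802 247.7804]]
```

View pics/w2.png

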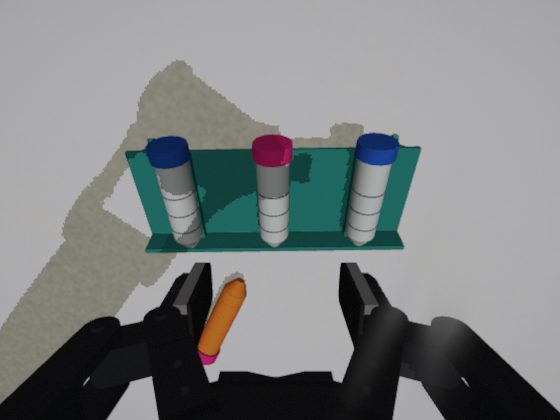

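>>> play_rows(motion=[[0,-0.002,0.05,0,62],[0,0,0.05,0.0007,62],[0,0,0.035,0,62],[0,0,0.012,0,62],[0,0,0.006,0,62]])

```text
time: 6.18
tool_pos: [0.4996, -0.2752, 0.0488]
tcp_rot: [-3.139, -0.131, -0.0]
wrist_force: [-0.6, 0.1, 0.6]
width: 0.725
```

>>> play_rows(motion=[[0,0,0,0,62],[0,0,0.002,0,62]])

```text
time: 6.42
tool_pos: [0.5004, -0.2768, 0.0485]
tcp_rot: [3.137, 0.13, 0.005]
wrist_force: [0.6, 0.1, -0.2]
width: 0.73
```

>>> play_rows(motion=[[0,0,0,0,20],[0,0,0,0,10],[0,0,0,0,0],[0,0,0,0,0],[0,0,0,0,0]], squeeze=110)

```text
time: 7.05
tool_pos: [0.4997, -0.2774, 0.048]
tcp_rot: [3.137, 0.13, 0.002]
wrist_force: [-2.4, -2.8, 5.9]
width: 0.3
```

>>> play_rows(motion=[[0,0,0,0,0],[0,0,-0.02,0,0],[0,0,-0.04,0,0],[0,0,-0.05,0,0],[0,0,-0.05,0,0]])

```text
time: 7.68
tool_pos: [0.4984, -0.2753, 0.2074]
tcp_rot: [-3.137, -0.129, 0.001]
wrist_force: [1.0, -1.5, -0.4]
width: 0.3
```

Run:
```python
from h import *
go()
w=read_camera("wrist")[:,:,::-1];s=read_camera("side")[:,:,::-1]
c=cv2.resize(w[120:420,130:430],None,fx=1.3,fy=1.3);c2=cv2.resize(s[60:260,260:460],(390,390))
cv2.imwrite("pics/g.png",np.hstack([c,c2]))
```

```text
t 7.675 pos [ 0.4984 -0.2753  0.2074] ang 0.08224258213615872 tz [-0.001   0.0016 -1.    ] q [-0.5489  0.0829  1.8596  0.0009  1.2007  0.9393] F [ 0.9958 -1.5474 -0.4291] w 0.2997364363735234 binframe [-0.4086  0.245   0.2074]
```

View pics/g.png

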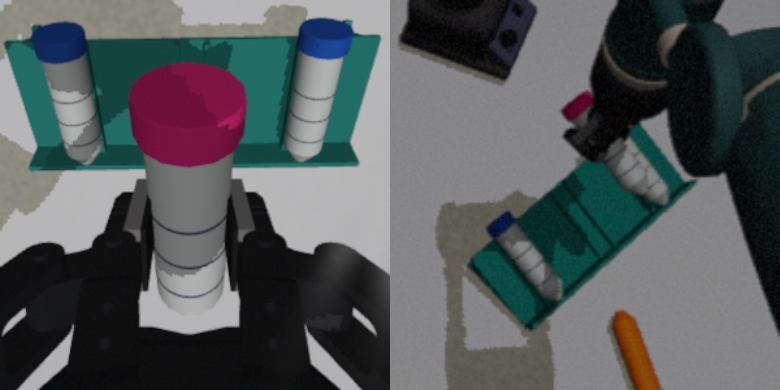

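>>> play_rows(motion=[[0,0,0,0.0281,0],[0,0,0,0.0281,0],[0,0,0,0.0281,0],[0,0,0,0.0281,0],[0,0,0,0.0281,0]], squeeze=120)

```text
time: 8.4
tool_pos: [0.4984, -0.2753, 0.2054]
tcp_rot: [-2.889, 1.232, 0.003]
wrist_force: [-0.0, -0.2, 0.1]
width: 0.298
```

Run:
```python
from h import *
go(bw(-.1505,-.013,.17),bw(-.1505,-.013,.05))
s=read_state();r=R.from_rotvec(s["tcp_rot"]);p=np.array(s["tool_pos"])
print("cap pred",proj("wrist",[p+r.apply([.048,0,-.0304])]))
c=camera_info("top");T=np.array(c["pose"]);K=np.array(c["intrinsics"])
for uv in[(211,125),(262,118),(265,150),(217,158)]:
    d=T[:3,:3]@np.linalg.solve(K,[*uv,1]);print(uv,T[:3,3]+d*(.082-T[2,3])/d[2])
```

```text
t 8.4 pos [ 0.4984 -0.2753  0.2054] ang -0.8062519405952311 tz [-0.0014  0.0017 -1.    ] q [-0.5489  0.0847  1.8615  0.0008  1.1975  1.8279] F [-0.0081 -0.2414  0.0926] w 0.29814123752855 binframe [-0.4086  0.245   0.2054]
[0.6397 0.0612 0.17  ] -> [-144.9489 -334.9139   35.7422] rows>= 6.111350231291508
[0.6397 0.0612 0.05  ] -> [  0.2666   0.0176 119.9997] rows>= 1.9999999999999998
cap pred [[278.2676 197.8907]]
(211, 125) [0.7945 0.0305 0.082 ]
(262, 118) [ 0.7935 -0.0951  0.082 ]
(265, 150) [ 0.7104 -0.0899  0.082 ]
(217, 158) [0.7081 0.0268 0.082 ]
```

>>> play_rows(motion=[[-0.0181,-0.0419,0.0045,0,0],[-0.0181,-0.0419,0.0045,0,0],[-0.0181,-0.0419,0.0045,0,0],[-0.0181,-0.0419,0.0045,0,0],[-0.0181,-0.0419,0.0045,0,0]])

```text
time: 9.02
tool_pos: [0.5859, -0.0634, 0.1828]
tcp_rot: [-2.893, 1.224, 0.003]
wrist_force: [0.9, 0.2, -0.2]
width: 0.294
```

>>> play_rows(motion=[[-0.0181,-0.0419,0.0045,0,0],[-0.0181,-0.0419,0.0045,0,0],[-0.0181,-0.0419,0.0045,0,0],[0,0,0,0,0],[0,0,0,0,0]])

```text
time: 9.65
tool_pos: [0.6377, 0.0613, 0.1696]
tcp_rot: [2.893, -1.222, -0.003]
wrist_force: [-1.0, -0.1, -0.1]
width: 0.296
```

Run:
```python
from h import *
go(bw(-.1505,-.013,.10),bw(-.1505,-.013,.05))
```

```text
t 9.65 pos [0.6377 0.0613 0.1696] ang -0.799535672405369 tz [-0.0022 -0.0004 -1.    ] q [ 0.0571  0.2449  1.7442 -0.0002  1.1547  2.4275] F [-0.9741 -0.1124 -0.0654] w 0.29621012852889583 binframe [-0.1496 -0.0112  0.1696]
[0.6397 0.0612 0.1   ] -> [ 1.5758 -1.4653 69.5493] rows>= 1.1597095534078339
[0.6397 0.0612 0.05  ] -> [ 0.0624 -0.0894 49.9999] rows>= 0.8333333333333333
```

>>> play_rows(motion=[[0.001,0,0.04,0,0],[0,0,0.04,0,0],[0,0,0.025,0,0],[0,0,0.01,0,0],[0,0,0,0,0]])

```text
time: 10.28
tool_pos: [0.6388, 0.0597, 0.0554]
tcp_rot: [2.892, -1.225, -0.002]
wrist_force: [1.0, -0.4, -0.4]
width: 0.296
```

Run:
```python
from h import *
go(bw(-.1505,-.013,.023))
t=read_camera("top")[:,:,::-1];s=read_camera("side")[:,:,::-1]
cv2.imwrite("pics/p.png",np.hstack([cv2.resize(t[130:290,80:280],None,fx=2,fy=2.4),cv2.resize(s[140:300,80:280],None,fx=2,fy=2.4)]))
```

```text
t 10.275 pos [0.6388 0.0597 0.0554] ang -0.8014632770948509 tz [-0.0011 -0.0001 -1.    ] q [ 0.0544  0.3592  1.8271 -0.0001  0.9564  2.4267] F [ 0.9717 -0.3643 -0.4468] w 0.29551438487856085 binframe [-0.1515 -0.0116  0.0554]
[0.6397 0.0612 0.023 ] -> [-0.3898 -1.7484 32.3556] rows>= 0.5400854921881858
```

View pics/p.png

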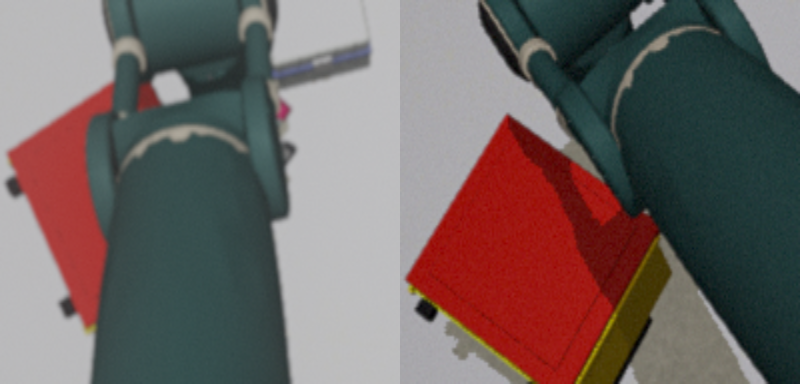

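Run:
```python
from h import *
for n,uvs in dict(top=[(124,205),(128,175),(135,235),(141,225)],side=[(199,230),(202,228),(190,220)]).items():
  c=camera_info(n);T=np.array(c["pose"]);K=np.array(c["intrinsics"])
  for uv in uvs:
    d=T[:3,:3]@np.linalg.solve(K,[*uv,1])
    for z in(.27,.33,.40):
        P=T[:3,3]+d*(z-T[2,3])/d[2];print(n,uv,BR.inv().apply(P-BO).round(3))
```

```text
top (124, 205) [0.001 0.    0.27 ]
top (124, 205) [-0.011  0.024  0.33 ]
top (124, 205) [-0.024  0.052  0.4  ]
top (128, 175) [-0.033 -0.049  0.27 ]
top (128, 175) [-0.041 -0.021  0.33 ]
top (128, 175) [-0.051  0.012  0.4  ]
top (135, 235) [0.009 0.062 0.27 ]
top (135, 235) [-0.003  0.081  0.33 ]
top (135, 235) [-0.017  0.103  0.4  ]
top (141, 225) [-0.009  0.051  0.27 ]
top (141, 225) [-0.02   0.071  0.33 ]
top (141, 225) [-0.032  0.094  0.4  ]
side (199, 230) [-0.073  0.081  0.27 ]
side (199, 230) [-0.065  0.097  0.33 ]
side (199, 230) [-0.056  0.116  0.4  ]
side (202, 228) [-0.079  0.083  0.27 ]
side (202, 228) [-0.07   0.099  0.33 ]
side (202, 228) [-0.061  0.118  0.4  ]
side (190, 220) [-0.08   0.057  0.27 ]
side (190, 220) [-0.071  0.076  0.33 ]
side (190, 220) [-0.061  0.097  0.4  ]
```

The wrist cover triangulates to z ≈ 0.45–0.5, above the lid's sweep (0.363), so I press now.

>>> play_rows(motion=[[0,0,0.008,0,0],[0,0,0.005,0,0],[0,0,0,0,0]])

```text
time: 10.75
tool_pos: [0.6421, 0.0602, 0.0453]
tcp_rot: [-2.892, 1.223, -0.009]
wrist_force: [1.2, -2.5, 6.6]
width: 0.293
```

>>> play_rows(motion=[[0,0,0.005,0,0],[0,0,0.003,0,0],[0,0,0,0,0]])

```text
time: 11.12
tool_pos: [0.6421, 0.0602, 0.0374]
tcp_rot: [-2.892, 1.223, -0.009]
wrist_force: [0.5, -2.8, 5.2]
width: 0.297
```

>>> play_rows(motion=[[0,0,0.003,0,0],[0,0,0.003,0,0],[0,0,0,0,0]])

```text
time: 11.5
tool_pos: [0.6419, 0.0605, 0.031]
tcp_rot: [-2.892, 1.223, -0.008]
wrist_force: [2.0, -0.5, 4.1]
width: 0.298
```

>>> play_rows(motion=[[0,0,0.003,0,0],[0,0,0.002,0,0],[0,0,0,0,0]])

```text
time: 11.88
tool_pos: [0.6413, 0.0609, 0.0252]
tcp_rot: [-2.891, 1.223, -0.006]
wrist_force: [2.0, -0.5, 3.1]
width: 0.296
```

Run:
```python
from h import *
go()
w=read_camera("wrist")[:,:,::-1];s=read_camera("side")[:,:,::-1]
cv2.imwrite("pics/p2.png",np.hstack([cv2.resize(w,(400,300)),cv2.resize(s[130:280,60:260],(400,300))]))
```

```text
t 11.875 pos [0.6413 0.0609 0.0252] ang -0.8005267821441234 tz [ 0.0041  0.0006 -1.    ] q [0.0559 0.3971 1.84   0.0004 0.9004 2.4269] F [ 2.0404 -0.46    3.129 ] w 0.29551088863631314 binframe [-0.1513 -0.0144  0.0252]
```

View pics/p2.png

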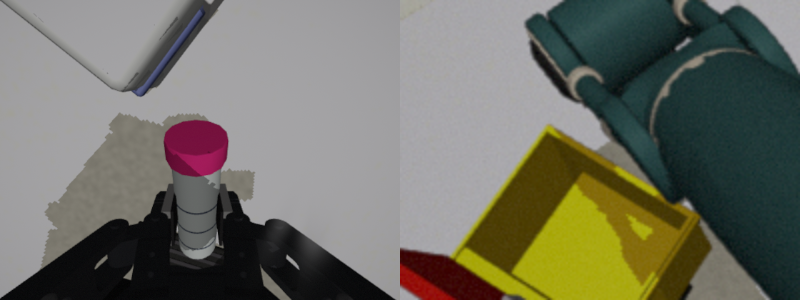

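The lid is open about upright and the tube still sits firmly in the grip. I keep pressing until the force rises at the stop.

>>> play_rows(motion=[[0,0,0.003,0,0],[0,0,0,0,0]])

```text
time: 12.22
tool_pos: [0.6414, 0.0605, 0.0229]
tcp_rot: [-2.892, 1.223, -0.006]
wrist_force: [1.4, -2.1, 11.6]
width: 0.293
```

>>> play_rows(motion=[[0,0,0.002,0,0],[0,0,0,0,0]])

```text
time: 12.48
tool_pos: [0.6418, 0.0604, 0.0218]
tcp_rot: [-2.892, 1.223, -0.007]
wrist_force: [1.0, -2.2, 14.4]
width: 0.296
```

>>> play_rows(motion=[[0,0,0.002,0,0],[0,0,0,0,0]])

```text
time: 12.72
tool_pos: [0.642, 0.0602, 0.0206]
tcp_rot: [-2.892, 1.223, -0.007]
wrist_force: [-0.0, -3.3, 18.5]
width: 0.294
```

>>> play_rows(motion=[[0,0,0,0,0],[0,0,0,0,0],[0,0,-0.015,0,0],[0,0,-0.03,0,0],[0,0,-0.04,0,0]])

```text
time: 13.35
tool_pos: [0.6364, 0.0605, 0.0998]
tcp_rot: [2.891, -1.222, -0.009]
wrist_force: [-0.0, 0.2, -0.1]
width: 0.295
```

>>> play_rows(motion=[[0,0,-0.05,0,0],[0,0,-0.05,0,0],[0,0,-0.05,0,0],[0,0,-0.05,0,0],[0,0,0,0,0]])

```text
time: 13.98
tool_pos: [0.641, 0.0609, 0.307]
tcp_rot: [-2.891, 1.222, -0.011]
wrist_force: [0.4, -0.2, -0.4]
width: 0.293
```

>>> play_rows(motion=[[0,0,0,-0.027,0],[0,0,0,-0.027,0],[0,0,0,-0.027,0],[0,0,0,-0.027,0],[0,0,0,-0.027,0]])

```text
time: 14.6
tool_pos: [0.6376, 0.0606, 0.2986]
tcp_rot: [3.14, 0.085, -0.009]
wrist_force: [-0.2, -1.1, 0.2]
width: 0.297
```

>>> play_rows(motion=[[0,0,0,-0.027,0],[0,0,0,-0.027,0]])

```text
time: 14.85
tool_pos: [0.6376, 0.0606, 0.2986]
tcp_rot: [-3.08, -0.613, 0.009]
wrist_force: [-1.0, -0.1, -1.1]
width: 0.298
```

Run:
```python
from h import *
go(bw(-.010,-.008,.30),bw(-.010,-.008,.19))
w=read_camera("wrist")[:,:,::-1];s=read_camera("side")[:,:,::-1]
cv2.imwrite("pics/p3.png",np.hstack([cv2.resize(w,(400,300)),cv2.resize(s[130:355,20:320],(400,300))]))
```

```text
t 14.85 pos [0.6376 0.0606 0.2986] ang 0.393182392186798 tz [-0.0056 -0.0004 -1.    ] q [ 0.056   0.1698  1.5943 -0.0001  1.3831  1.2336] F [-0.9657 -0.0851 -1.0855] w 0.29813344578344536 binframe [-0.1502 -0.0108  0.2986]
[0.582  0.1894 0.3   ] -> [  -2.0461 -140.2194   -1.1461] rows>= 2.337316179840602
[0.582  0.1894 0.19  ] -> [  0.5831   0.196  109.9983] rows>= 1.833333333333333
```

View pics/p3.png

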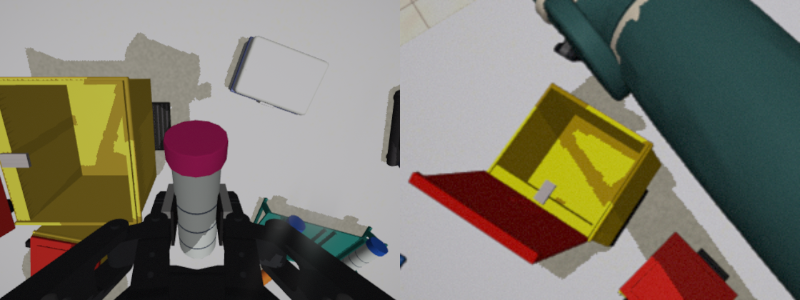

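The lid stays open (side tile: red lid leaning back) and the pedal is up again. Next I move over the mouth, slightly forward of the grey tab on the rear wall.

>>> play_rows(motion=[[-0.001,-0.033,0,0,0],[-0.001,-0.033,0,0,0],[0,-0.033,0,0,0],[0,-0.033,0,0,0],[0,0,0,0,0]])

```text
time: 15.58
tool_pos: [0.5858, 0.1838, 0.3001]
tcp_rot: [-3.083, -0.604, 0.005]
wrist_force: [0.5, -1.0, -0.2]
width: 0.29
```

>>> play_rows(motion=[[0,0,0.04,0,0],[0,0,0.04,0,0],[0,0,0.025,0,0],[0,0,0.01,0,0],[0,0,0,0,0]])

```text
time: 16.2
tool_pos: [0.5872, 0.1814, 0.1858]
tcp_rot: [3.083, 0.602, -0.003]
wrist_force: [0.1, 1.0, 0.1]
width: 0.293
```

Run:
```python
from h import *
go(bw(-.018,-.008,.18))
w=read_camera("wrist")[:,:,::-1];s=read_camera("side")[:,:,::-1]
cv2.imwrite("pics/p4.png",np.hstack([cv2.resize(w,(400,300)),cv2.resize(s[130:355,20:320],(400,300))]))
```

```text
t 16.2 pos [0.5872 0.1814 0.1858] ang 0.3859354350722785 tz [-0.0019 -0.0007 -1.    ] q [ 0.2593  0.1842  1.7864 -0.0002  1.1731  1.4442] F [0.0808 1.0161 0.1447] w 0.29317385701924853 binframe [-0.0193 -0.0098  0.1858]
[0.585 0.182 0.18 ] -> [-1.8025 -1.3007  5.77  ] rows>= 0.1030554277417162
```

View pics/p4.png

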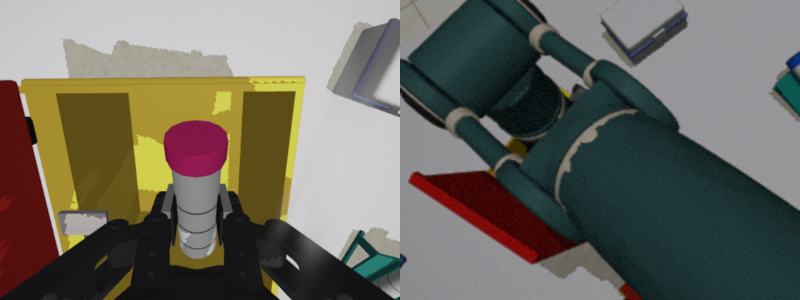

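The tube lies inside the mouth, clear of the tab and the walls, so I release it.

>>> play_rows(motion=[[0,0,0,0,50],[0,0,0,0,50],[0,0,0,0,50],[0,0,0,0,50],[0,0,0,0,50]])

```text
time: 16.92
tool_pos: [0.5876, 0.1821, 0.1867]
tcp_rot: [3.083, 0.605, 0.0]
wrist_force: [0.4, -0.2, -0.1]
width: 0.586
```

>>> play_rows(motion=[[0,0,-0.03,0,50],[0,0,-0.05,0,40],[0,0,-0.05,0,20],[0,0,-0.05,0,0],[0,0,-0.05,0,0]])

```text
time: 17.55
tool_pos: [0.5874, 0.182, 0.4183]
tcp_rot: [3.083, 0.605, 0.0]
wrist_force: [0.5, -0.0, 0.0]
width: -0.003
```

Run:
```python
from h import *
go(bw(-.018,-.008,.42),bw(.19,-.005,.42),bw(.19,-.005,.29),bw(.06,-.005,.29))
w=read_camera("wrist")[:,:,::-1]
cv2.imwrite("pics/p5.png",w)
```

```text
t 17.55 pos [0.5874 0.182  0.4183] ang 0.3873106739990549 tz [ 0.0001  0.     -1.    ] q [ 0.2601  0.0943  1.4662 -0.      1.581   1.4435] F [ 0.4658 -0.026   0.0337] w -0.0026152820017011384 binframe [-0.0188 -0.0102  0.4183]
[0.585 0.182 0.42 ] -> [-2.211  -0.8101 -1.7011] rows>= 0.048414637592266586
[0.5036 0.3734 0.42  ] -> [  -3.0609 -207.9991   -0.0097] rows>= 3.467027224839427
[0.5036 0.3734 0.29  ] -> [ -0.0172  -0.0058 130.    ] rows>= 2.1666666666666665
[0.5528 0.253  0.29  ] -> [  0.0381 130.       0.0058] rows>= 2.166666666666667
```

```bash
cat > pk.py <<'E'
from h import *
def pink(n):
    im=read_camera(n)[:,:,::-1];h=cv2.cvtColor(np.ascontiguousarray(im),cv2.COLOR_BGR2HSV)
    m=cv2.inRange(h,(155,130,50),(174,255,255));k,_,st,c=cv2.connectedComponentsWithStats(m)
    return im,[(st[i,4],c[i].round(0)) for i in range(1,k) if st[i,4]>8]
E
python3 - <<'E'
from pk import *
im,b=pink("wrist");print(b)
print("mouth",proj("wrist",[bw(x-.0035,y,.205) for x,y in((-.071,-.081),(.058,-.081),(.058,.081),(-.071,.081))]))
E
```

```text
[(np.int32(209), array([272., 131.]))]
mouth [[325.9902 121.7308]
 [208.4764 121.7167]
 [216.5539 256.3797]
 [319.8081 256.3244]]
```

>>> play_rows(motion=[[-0.001,-0.052,0,0,0],[-0.001,-0.052,0,0,0],[-0.001,-0.052,0,0,0],[0,-0.052,0,0,0],[0,0,0,0,0]])

```text
time: 18.27
tool_pos: [0.5043, 0.3766, 0.4154]
tcp_rot: [-3.081, -0.612, 0.003]
wrist_force: [-0.6, -0.1, 1.0]
width: 0.001
```

>>> play_rows(motion=[[0,0,0.035,0,0],[0,0,0.035,0,0],[0,0,0.03,0,0],[0,0,0,0,0]])

```text
time: 18.77
tool_pos: [0.505, 0.3715, 0.3126]
tcp_rot: [3.08, 0.603, -0.01]
wrist_force: [-0.1, -0.6, 0.2]
width: 0.003
```

Run:
```python
from h import *
go(bw(.06,-.005,.315))
```

```text
t 18.775 pos [0.505  0.3715 0.3126] ang 0.38644196854470364 tz [-0.0058 -0.0045 -1.    ] q [ 0.5948  0.14    1.6031 -0.0005  1.4058  1.7792] F [-0.1068 -0.5691  0.2447] w 0.002682547718681231 binframe [ 0.1877 -0.0056  0.3126]
[0.5528 0.253  0.315 ] -> [ -0.4535 127.7383  -2.1241] rows>= 2.1292801559803154
```

The pink cap shows inside the mouth outline, at a size that fits the bin floor, so the tube is in. Next I push the lid.

>>> play_rows(motion=[[0,0.025,0,0,0],[0,0.02,0,0,0],[0,0.015,0,0,0],[0,0.015,0,0,0],[0,0.01,0,0,0]])

```text
time: 19.4
tool_pos: [0.5398, 0.2953, 0.3237]
tcp_rot: [-3.079, -0.603, -0.012]
wrist_force: [-5.9, -0.4, 20.0]
width: -0.001
```

>>> play_rows(motion=[[0,0.01,0,0,0],[0,0.01,0,0,0],[0,0.01,0,0,0],[0,0.01,0,0,0],[0,0,0,0,0]])

```text
time: 20.02
tool_pos: [0.5537, 0.2569, 0.3168]
tcp_rot: [-3.083, -0.602, 0.0]
wrist_force: [-0.4, -0.3, 0.1]
width: 0.003
```

>>> play_rows(motion=[[0,0,0,0,0],[0,0,0,0,0]])

```text
time: 20.27
tool_pos: [0.5531, 0.258, 0.3159]
tcp_rot: [3.083, 0.605, -0.002]
wrist_force: [-0.3, 0.1, -0.2]
width: -0.002
```

```bash
cat > lid.py <<'E'
from pk import *
def red(n):
    im=read_camera(n)[:,:,::-1];h=cv2.cvtColor(np.ascontiguousarray(im),cv2.COLOR_BGR2HSV)
    m=cv2.inRange(h,(0,150,50),(6,255,255))|cv2.inRange(h,(176,150,50),(180,255,255));k,_,st,c=cv2.connectedComponentsWithStats(m)
    return [(st[i],c[i].round(0)) for i in range(1,k) if st[i,4]>100]
for n in("side","top","wrist"): print(n,red(n))
go(bw(.19,0,.315))
E
python3 lid.py
```

```text
side []
top [(array([  84,  154,   52,  104, 1969], dtype=int32), array([108., 210.])), (array([ 132,  290,   65,   72, 3038], dtype=int32), array([164., 325.]))]
wrist [(array([  258,   103,   212,   249, 36988], dtype=int32), array([360., 202.])), (array([268, 343,  16,  35, 422], dtype=int32), array([275., 361.])), (array([364, 352,  25,  24, 187], dtype=int32), array([376., 363.]))]
t 20.425 pos [0.5532 0.2581 0.3163] ang 0.38774762098593213 tz [-0.0007 -0.0002 -1.    ] q [0.3956 0.1025 1.6382 0.0001 1.4016 1.5787] F [-0.1395  0.8847  0.4212] w 0.005895422987321606 binframe [ 0.0645 -0.0074  0.3163]
[0.499  0.3715 0.315 ] -> [  -7.3354 -125.5269    1.2877] rows>= 2.095793743727158
```

>>> play_rows(motion=[[0,0,-0.03,0,0],[0,0,-0.03,0,0],[0,0,-0.03,0,0],[0,0,0,0,0],[0,-0.05,0,0,0]])

```text
time: 21.05
tool_pos: [0.5356, 0.3024, 0.406]
tcp_rot: [3.083, 0.597, 0.0]
wrist_force: [-0.0, 1.0, -0.8]
width: -0.001
```

>>> play_rows(motion=[[-0.02,-0.05,0,0,0],[-0.02,-0.05,0,0,0],[-0.02,-0.05,0,0,0],[-0.02,-0.05,0,0,0],[-0.02,-0.05,0,0,0]])

```text
time: 21.68
tool_pos: [0.3458, 0.4986, 0.4049]
tcp_rot: [3.081, 0.604, -0.002]
wrist_force: [0.7, -0.3, -0.2]
width: -0.003
```

>>> play_rows(motion=[[-0.02,-0.05,0,0,0],[-0.02,-0.03,0,0,0],[0,0,0,0,0],[0,0,0,0,0],[0,0,0,0,0]])

```text
time: 22.3
tool_pos: [0.2813, 0.556, 0.4062]
tcp_rot: [3.083, 0.602, -0.0]
wrist_force: [0.6, -0.7, 0.8]
width: 0.002
```

```bash
cat >> lid.py <<'E'
a=cv2.imread("pics/top0.png").astype(int);b=read_camera("top")[:,:,::-1].astype(int)
d=(abs(a-b).max(2)>45).astype(np.uint8);k,_,st,c=cv2.connectedComponentsWithStats(d)
print("top diff",[(st[i].tolist()) for i in range(1,k) if st[i,4]>15])
a=cv2.imread("pics/side0.png").astype(int);b=read_camera("side")[:,:,::-1].astype(int)
d=(abs(a-b).max(2)>45).astype(np.uint8);k,_,st,c=cv2.connectedComponentsWithStats(d)
print("side diff",[(st[i].tolist()) for i in range(1,k) if st[i,4]>15])
h=cv2.cvtColor(cv2.imread("pics/top0.png"),cv2.COLOR_BGR2HSV)
m=cv2.inRange(h,(0,150,50),(6,255,255))|cv2.inRange(h,(176,150,50),(180,255,255));k,_,st,c=cv2.connectedComponentsWithStats(m)
print("ref top",[(st[i].tolist()) for i in range(1,k) if st[i,4]>100])
E
python3 lid.py
```

```text
side [(array([  84,  188,  126,  119, 7935], dtype=int32), array([147., 246.])), (array([ 185,  305,   88,   92, 4112], dtype=int32), array([229., 350.]))]
top [(array([  85,  158,  106,  108, 6264], dtype=int32), array([137., 211.])), (array([ 132,  290,   65,   72, 3068], dtype=int32), array([164., 325.]))]
wrist [(array([ 494,  186,   66,   95, 4215], dtype=int32), array([535., 237.]))]
t 22.45 pos [0.2813 0.5562 0.4067] ang 0.3856678968740572 tz [ 0.0002  0.0001 -1.    ] q [ 1.0627  0.1107  1.4686 -0.0001  1.5621  2.2478] F [-0.0945  0.1487 -0.8297] w -0.0005936704556231583 binframe [0.4433 0.1318 0.4067]
[0.499  0.3715 0.315 ] -> [132.2358 253.0106  91.7763] rows>= 4.997876980836192
top diff [[337, 202, 30, 49, 571], [0, 335, 159, 81, 4321], [0, 398, 72, 22, 897], [183, 404, 39, 16, 399], [235, 413, 7, 7, 26]]
side diff [[338, 144, 38, 45, 591], [329, 158, 9, 8, 19], [442, 399, 36, 21, 266], [341, 411, 7, 9, 23], [407, 412, 30, 8, 89]]
ref top [[85, 158, 107, 108, 6264], [132, 290, 65, 72, 3067]]
```

The red area matches the start exactly (6264 px), so the lid is shut. The only other differences are the missing tube and the arm itself. I hand in.

```bash
python3 -c "
from workcell import *
print(finish_job())"
```

```text
the job is handed in; nothing more can be done
None
```

The used tube is in the large yellow bin and the lid is fully shut; I handed the job in at about 22.5 s of the 64 s.

- **Pedal:** I could not lean the tool as you advised, because the moves allow only shifts and a turn about the tool's own axis, and the upright gripper had no room at the pad. I fetched the pink-capped tube first and pressed the pedal with its foot. The force rose from about 3 N to 18 N at the stop, and the lid stayed open by itself once I let go.
- **Tube:** I released it inside the bin mouth. The wrist camera then showed the pink cap within the mouth outline, at a size that fits the bin floor. I checked this by image code only, because the 12-picture viewing limit was used up.
- **Lid:** I pushed it over from behind with the closed fingers. There was one brief reading of 20 N at the wrist, mostly upward, during the push. In the top view its red area is the same as at the start (6264 px), so it is fully shut.
- **Rest of the bench:** Compared with the first top and side pictures, only the missing tube and the arm itself differ. The blue-capped tubes, tip box, orange look-alike and small bin show no change.

No check failed. The first bin position was about 3 mm off when I saw it from the wrist camera, and I allowed for that before pressing.

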